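# Shut, bolt and start the drying cubby

### The job

Start the glove-drying cubby. Push its door shut and bolt it: the bolt has to be lifted over the bump on the door's top edge before it will slide, must go fully home into its keeper and must be let down again behind the bump. Then, on its roof, press the large round key all the way down and let go, and after it the small round key, leave the bar-shaped key alone and do not disturb the other things standing about.

Things in the scene. Friction and masses are not known exactly. Their poses are not given: they have to be found in the camera images.
- cubby: Birch plywood box on the table, 170 deep (x) x 290 wide (y) x 150 mm high, fixed, at a new place and yaw each time. Origin: underside, near its middle. x points away from the door (which is on the -x side, towards the robot), y left seen from the robot, z up. Hinge line: vertical at x -95, y +128 mm. Three keys on its roof stand in a row along y at x +30 mm, 60 mm apart, in any order
- door (a joint): Door angle in rad: 0 = shut against a stop, grows as the free edge swings out towards the robot (clockwise seen from above); starts ajar. About 0.12 N m of friction holds it where it is left. Panel 18 mm thick, 210 mm wide, top edge 150 mm above the table
- door_hinge (a point): Point on the door's hinge line at the height of the roof (150 mm above the table); same axes as the cubby
- bolt (a joint): Travel of the bolt along the door, m: 0 = withdrawn, 0.045 = fully home, positive away from the hinge. Starts at 0 to 0.008. While it is down, a lug under the rod meets a bump (14 mm long, on the door's top edge) and stops it at about 0.010; home and down, the same bump keeps it beyond 0.034. Friction about 0.6 N
- bolt_lift (a joint): Height in m by which the bolt is lifted: 0 = down, at most 0.016. It must exceed 0.008 for the lug to pass the bump; it falls back by its weight (0.16 kg) when let go. Resting at about 0.008 means that it sits on top of the bump
- bolt_knob (a point): Centre of the bolt's round steel knob, upright above the door's edge: 26 mm diameter, 24 mm high, 212 mm above the table when down, 108 mm from the hinge line when withdrawn, 153 when home. Rod below: top at 177 mm. Guide loops on the door 60 and 200 mm from the hinge, tops at 205 mm: best gripped with one finger before and one behind the door. x square to the door, y along the rod to the hinge
- knob_home (a point): Where the knob's centre is when the door is shut, the bolt fully home and down; fixed to the cubby, same axes
- keeper (a point): Middle of the keeper on the jamb beside the door's free edge, 150 mm above the table, same axes as the cubby: two steel cheeks 43 mm long (y), 45 mm high, 4 mm thick, 18 mm apart, open at top and ends; the bolt's 10 mm nose slides in between them, lifted or down, only with the door shut
- key_large_top (a point): Middle of the top of the large round key (34 mm diameter, on a round black base of 50 mm) on the roof, 172 mm above the table.
- key_small_top (a point): Middle of the top of the small round key (18 mm diameter, on a round base of 34 mm), same height
- key_bar_top (a point): Middle of the top of the bar-shaped key (40 x 16 mm, on a rectangular base of 52 x 28 mm), same height; not to be pressed
- key_large (a joint): How far the large round key is pressed, m: 0 up, 0.006 fully down; it springs back. Fully down takes 5 N; it counts as pressed beyond 4 mm
- key_small (a joint): The same for the small round key
- key_bar (a joint): The same for the bar-shaped key
- wax_box: White plastic wax box with a round twist cap, 36 x 36 x 36 mm, loose on the cubby's roof near its right rear corner; bystander. Origin: centre of its underside
- headlamp: Black headlamp with strap, 40 x 62 x 40 mm, loose on the table; bystander. Origin: underside of the lamp
- boot_brush: Wooden boot brush, 255 mm long, 36 mm high, loose on the table; bystander. Origin: underside, x along its length
- cup: Green ceramic cup, 80 mm across, 85 mm high, loose on the table; bystander. Origin: underside
- flask: Steel flask, 68 mm across, 170 mm high, loose on the table; bystander. Origin: underside
- scraper: Clear plastic wax scraper, 60 x 140 x 6 mm, lying on the table; bystander. Origin: underside

How it is judged:
On the way, in this order (a step that is already met when the one before it is completed fails the run):
1. the door is pushed shut (within 0.04 rad) (value of joint door below 0.04 rad), for 0.1 s.
2. the bolt is home in its keeper (33 mm or more of 45) and let down behind the bump, door shut (value of joint door below 0.04 rad and value of joint bolt above 0.033 m and value of joint bolt_lift below 0.004 m), for 0.2 s.
3. the large round key is pressed (beyond 4 mm), the small one up, the door bolted (all of step 2 and value of joint key_large above 0.004 m and value of joint key_small below 0.002 m), for 0.02 s.
4. then the small round key is pressed (beyond 4 mm), the large one up again, the door bolted (all of step 2 and value of joint key_small above 0.004 m and value of joint key_large below 0.002 m), for 0.02 s.
At the end, for the whole second after the job is handed in: The door is shut (under 0.04 rad), the bolt is home (33 mm or more) and down behind the bump (lifted less than 4 mm) and at rest, all three keys have sprung up again (under 2 mm), and the wax box is at rest (all of step 2 and value of joint each of key_large, key_small, key_bar below 0.002 m and velocity of joint bolt below 0.01 m/s and linear speed of wax_box below 0.02 m/s); the robot touches nothing.
It fails at once if the bar-shaped key is pressed (beyond 3 mm) (value of joint key_bar above 0.003 m).
It fails at once if a round key is pressed (beyond 4 mm) before the bolt is home (value of joint any of key_large, key_small above 0.004 m and value of joint bolt below 0.033 m).
It fails at once if one of the loose bystanders is moved by more than 25 mm (distance of any of wax_box, headlamp, boot_brush, cup, flask, scraper from where it was at the start of the episode above 0.025 m).
It also fails if it takes over 43 s, if anything falls off the work surface, if the arm or the gripper's body presses on something with over 40 N, if the wrist force passes 120 N, or if a joint passes its speed limit or range.

### The arm

A 7-joint arm with a two-finger parallel gripper is mounted at the origin on the work surface. World frame = base frame: x ahead of the robot, y to its left, z up, the work surface at z = 0. Lengths are in m, angles in rad, forces in N, time in s.
With the tool pointing down it reaches from about 0.425 to 0.925 m from the base axis. Payload 6.8 kg.
Tool frame: the origin (TCP) lies at the very end of the fingers, on their centre line; the grasp point (between the pads) lies 19 mm behind it (r.tcp_to_grasp is the distance from the TCP to the grasp point, in m); z points along the fingers, y is the line along which they close (so a half turn about z gives the same grasp; the last joint's range is limited). The gripper opens to 85 mm and grips with 20 to 120 N. Pads are 22 mm wide; open, the fingers measure 114 mm over their backs; the gripper's body (76 mm by 85 mm) begins 54 mm behind the grasp point. The pads swing forward as they close: fully open they stand 13 mm farther back than shut.
Start: joints at [-1.411, 0.477, 0.022, 1.555, -0.011, 1.109, -0.083], TCP at [0.179, 0.651, 0.231] pointing down, gripper open.
Joint ranges: [-2.96, 2.96], [-0.34, 2.1], [-1.41, 1.46], [0.24, 2.44], [-1.37, 4.51], [0.17, 1.92], [-2.96, 2.96]. Speed limits (rad/s): [2.39, 2.39, 3.14, 3.14, 3.14, 3.14, 3.14].

### API

Orientations are given as a rotation vector (axis times angle).
In Python, from bench import r gives the robot as it stands.
- The arm moves only by the tool step_arm, never from a script. Its argument "moves" is a list of rows, each a list of 7 numbers: the shift along the tool's x, y, z in mm, then the turn, a rotation vector about the tool's x, y, z in rad, then the finger opening in mm, from 0 to 85.4. A call has 1 to 8 rows; each row is the pose to reach, as a shift and turn from the pose commanded when the call began, along the tool's axes at that moment; what a row does not reach only later rows make up. A row lasts 1/10 s, in which the tool goes at most 50 mm and 8.59 degrees, less where a joint would pass 70% of its speed; a pose out of reach is approached as far as the arm can. A call with a gripper value outside its range is refused whole. The fingers move at their own pace and stop on an object; "grip_force" is the grip in N (left out, the last holds). Time passes only in rows, so rows that repeat a pose let the fingers close. It gives the time, the measured TCP pose, the force, the opening and the grip force at its end, in the units of the state.
- r.get_obs(): the state, without advancing time (a new reading comes with each control period).
- r.grab_frame(name): name is "side" or "top"; returns a dict with "image" (420x560x3 uint8, red, green, blue), "depth" (420x560 float32, m along the optical axis (not along the pixel's ray), 0 where there is no reading), "mtx" (3x3 intrinsics, pixels), "rvec" (rotation vector, rad) and "tvec" (3), from world to camera coordinates, as OpenCV has them. Camera axes: x right, y down, z forward; pixel columns grow to the right and rows downward; lengths in m; the calibration is good to about 2 mm. A picture is of the moment at which its call begins.
- r.hand_in(): hands the job in; it is judged then, once.
The state is a dict: "clock": time; "joints": joint angles; "qvel": joint speeds; "tau": joint torques, N m; "tcp_pos": TCP position; "orientation": TCP orientation; "contact_force": force on the tool from outside, world axes, zero at the start; "moment": the same for the moment, N m; "grip_width": finger opening in m; "gripper_force": force on a finger pad.
Only numpy, scipy, OpenCV 4.12 (cv2) and the standard library are available. Lean on these libraries where they do the work, as an engineer would, in place of code of your own. Each camera call takes 0.05 s, during which the arm holds its last target. There are 200 camera calls.

## Working session

There is one attempt and no reset: what is moved stays moved. The work goes in short steps, Python scripts to look and compute and a tool call to move; the robot and the scene stay as the last step left them, time stands still between calls to the robot, and variables do not carry over. Pictures are saved under pics/ and viewed, at most 10 in all, crops included, and the job is handed in when it is done.

Besides the shell and the picture viewer there is one more tool, called after "Request:" in YAML: its name, and indented under it one key for each argument. step_arm: Moves the arm, as the interface text tells. Its arguments: {"type":"object","properties":{"moves":{"type":"array","items":{"type":"array","items":{"type":"number"}}},"grip_force":{"type":"number"}},"required":["moves"]}

```bash
ls; mkdir -p pics; cat > h.py <<'E'
import numpy as np, cv2
from bench import r
def cam(f):
    R,_=cv2.Rodrigues(np.array(f["rvec"],float)); return np.array(f["mtx"]),R,np.array(f["tvec"],float).ravel()
def cloud(f):
    K,R,t=cam(f); d=f["depth"]; v,u=np.mgrid[:d.shape[0],:d.shape[1]]
    p=np.stack([(u-K[0,2])/K[0,0]*d,(v-K[1,2])/K[1,1]*d,d],-1)
    return (p-t)@R
def ray(f,u,v,z):
    K,R,t=cam(f); c=-R.T@t; d=R.T@np.array([(u-K[0,2])/K[0,0],(v-K[1,2])/K[1,1],1]); return c+d*(z-c[2])/d[2]
def proj(f,p):
    K,R,t=cam(f); q=K@(R@np.array(p,float)+t); return q[:2]/q[2]
E
python3 - <<'E'
from h import *
import pickle
for n in("top","side"):
    f=r.grab_frame(n); pickle.dump(f,open(n+"0.pkl","wb")); cv2.imwrite(f"pics/{n}0.png",f["image"][:,:,::-1])
    K,R,t=cam(f); print(n,(-R.T@t).round(3),K[0,0],R[2].round(2))
print(r.get_obs(),r.tcp_to_grasp)
E
```

```text
pics
top [0.285 0.008 1.315] 468.9932994211585 [ 0.2   0.01 -0.98]
side [0.438 1.027 0.838] 387.58970967642153 [ 0.05 -0.82 -0.57]
{'clock': 0.1, 'joints': array([-1.41109391,  0.47772962,  0.02237316,  1.55637529, -0.01147729,
        1.10933665, -0.08309579]), 'qvel': array([ 0.00083272, -0.00094034, -0.00106877, -0.00261758, -0.00047702,
        0.00039641,  0.00061429]), 'tau': array([ 4.18779222e-03, -5.97757530e+01,  1.61348261e+00, -2.81954545e+01,
        1.27941824e-02,  5.09918842e-03, -7.70285851e-06]), 'tcp_pos': array([0.17850352, 0.65039045, 0.23040581]), 'orientation': array([-4.19386744e-01, -3.11340237e+00,  2.70011132e-03]), 'contact_force': array([-0.15457342, -0.33541809,  0.12941472]), 'moment': array([-0.0279892 ,  0.00182482, -0.04186377]), 'gripper_force': 0.0, 'grip_width': 0.0855025114326886} 0.0187
```

View pics/top0.png

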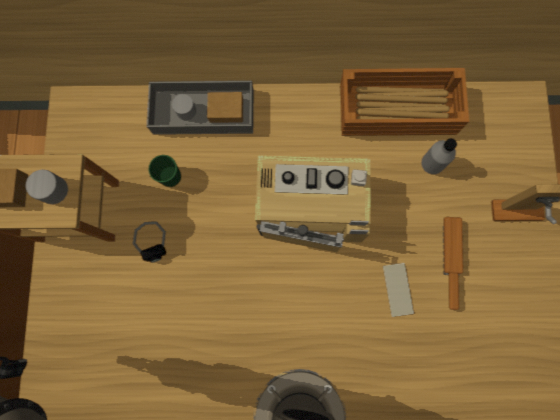

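View pics/side0.png

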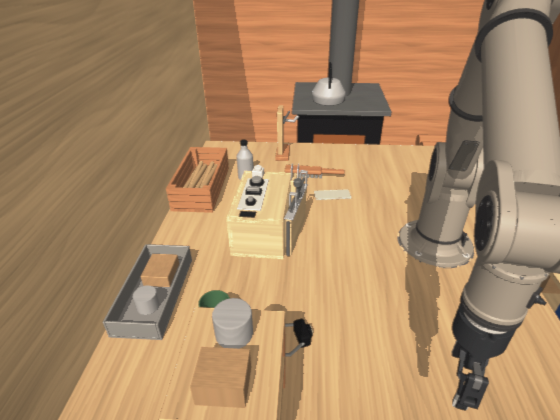

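Top view: cubby around (257–370, 157–235), keys small (288,178), bar (312,179), large (335,179), wax box (359,178), knob about (303,230), keeper (358,228). Measure with depth and rays.

```bash
python3 - <<'E'
from h import *
import pickle
f=pickle.load(open("top0.pkl","rb")); P=cloud(f)
im=f["image"][:,:,::-1]
cv2.imwrite("pics/crop.png",cv2.resize(im[150:255,245:380],None,fx=5.5,fy=5.5,interpolation=cv2.INTER_CUBIC))
g=pickle.load(open("side0.pkl","rb"))
cv2.imwrite("pics/crops.png",cv2.resize(g["image"][155:260,225:325,::-1],None,fx=5.5,fy=5.5,interpolation=cv2.INTER_CUBIC))
w=P[140:260,245:385]
m=(abs(w[...,2]-.15)<.006); q=w[m]
# roof rectangle from xy
big=cv2.morphologyEx(m.astype(np.uint8),cv2.MORPH_OPEN,np.ones((3,3)))
n,l,s,c=cv2.connectedComponentsWithStats(big); k=1+s[1:,4].argmax(); q=w[l==k]
print("roof",len(q),np.median(q[:,2]),cv2.minAreaRect(q[:,:2].astype(np.float32)*1000))
for u,v in((288,178),(312,179),(335,179)):
    print(u,v,P[v,u].round(4),ray(f,u,v,.172).round(4))
for lo,hi,nm in((.2,.235,"knob/loops"),(.185,.2,"mid"),(.165,.185,"keys/rod")):
    mm=((w[...,2]>lo)&(w[...,2]<hi)).astype(np.uint8); n,l,s,c=cv2.connectedComponentsWithStats(mm)
    for k in range(1,n):
        if s[k,4]>3: print(nm,s[k,4],c[k].round(1)+[245,140],w[l==k].mean(0).round(4),w[l==k].min(0).round(3),w[l==k].max(0).round(3))
E
```

```text
roof 5535 0.1505848642423772 ((580.7035522460938, -36.75697326660156), (290.6960144042969, 172.0630645751953), 87.8246841430664)
288 178 [0.6022 0.0249 0.1745] [0.6029 0.025  0.172 ]
312 179 [ 0.5985 -0.0353  0.1768] [ 0.5998 -0.0355  0.172 ]
335 179 [ 0.5986 -0.0932  0.1747] [ 0.5994 -0.0934  0.172 ]
knob/loops 59 [281.3 226.6] [0.4731 0.041  0.2053] [0.461 0.032 0.201] [0.485 0.049 0.209]
knob/loops 98 [302. 230.] [ 0.4618 -0.0083  0.2227] [ 0.45  -0.02   0.206] [0.474 0.004 0.229]
knob/loops 60 [338.7 237.8] [ 0.445  -0.0959  0.2053] [ 0.432 -0.104  0.201] [ 0.457 -0.087  0.211]
mid 66 [359.  175.3] [ 0.604  -0.1518  0.1874] [ 0.592 -0.164  0.185] [ 0.616 -0.139  0.192]
mid 35 [358.5 221.5] [ 0.4862 -0.1458  0.1939] [ 0.485 -0.166  0.188] [ 0.488 -0.125  0.2  ]
mid 7 [280.7 232.1] [0.4617 0.0429 0.1926] [0.46  0.037 0.187] [0.463 0.049 0.2  ]
mid 35 [358.7 230.5] [ 0.4641 -0.1455  0.1945] [ 0.462 -0.166  0.189] [ 0.466 -0.124  0.199]
mid 5 [337.  243.2] [ 0.4338 -0.0925  0.193 ] [ 0.433 -0.098  0.186] [ 0.434 -0.088  0.198]
keys/rod 180 [311. 177.] [ 0.605  -0.033   0.1723] [ 0.57
[... 285 characters left out ...]
4] [0.592 0.012 0.165] [0.623 0.043 0.181]
keys/rod 27 [359.  223.3] [ 0.4852 -0.1496  0.1743] [ 0.484 -0.167  0.165] [ 0.486 -0.125  0.182]
keys/rod 57 [270.9 226.4] [0.4786 0.0676 0.1764] [0.472 0.05  0.169] [0.485 0.085 0.182]
keys/rod 55 [290.2 230.3] [0.4687 0.0201 0.1758] [0.462 0.003 0.169] [0.476 0.035 0.183]
keys/rod 22 [357.7 232.1] [ 0.4632 -0.1455  0.1757] [ 0.462 -0.165  0.166] [ 0.467 -0.125  0.183]
keys/rod 4 [279.5 232.8] [0.4626 0.0463 0.1773] [0.462 0.043 0.172] [0.464 0.05  0.183]
keys/rod 125 [320.5 236.4] [ 0.4532 -0.0541  0.1758] [ 0.442 -0.09   0.166] [ 0.465 -0.016  0.183]
keys/rod 9 [336.4 244.2] [ 0.4339 -0.0928  0.1735] [ 0.432 -0.099  0.167] [ 0.437 -0.087  0.183]
```

View pics/crop.png

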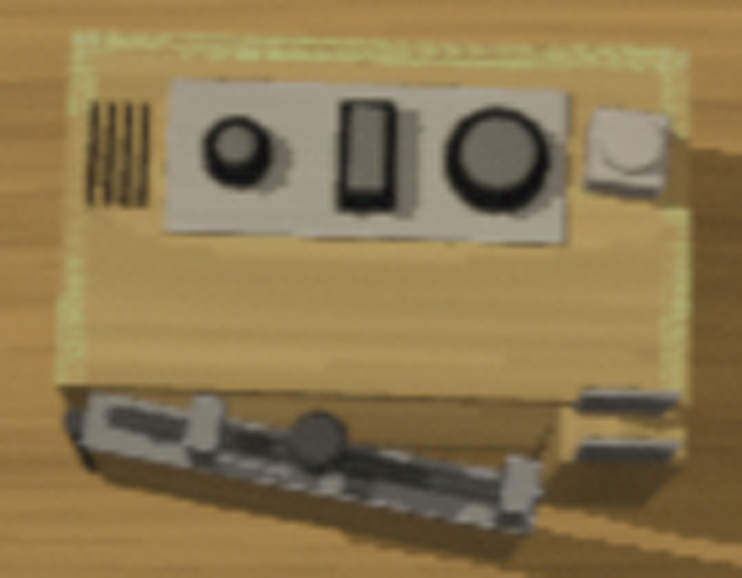

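View pics/crops.png

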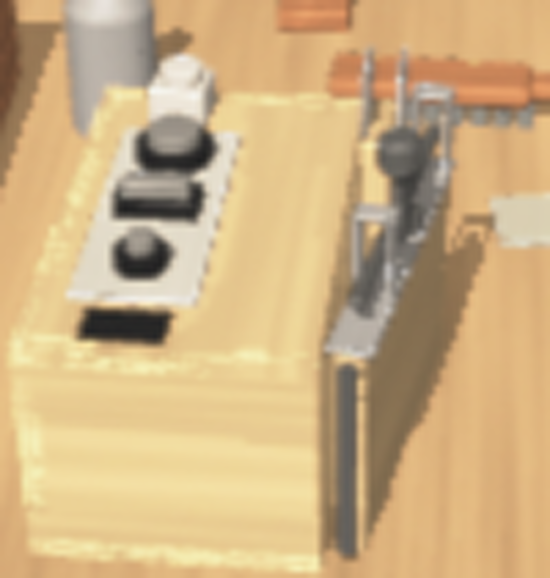

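Request:
step_arm:
  moves:
    - [-312, -225, -100, 0, 0, 0.75, 85]
    - [-312, -225, -100, 0, 0, 0.75, 85]
    - [-312, -225, -100, 0, 0, 0.75, 85]
    - [-312, -225, -100, 0, 0, 0.75, 85]
    - [-312, -225, -100, 0, 0, 0.75, 85]
    - [-312, -225, -100, 0, 0, 0.75, 85]
    - [-312, -225, -100, 0, 0, 0.75, 85]
    - [-312, -225, -100, 0, 0, 0.75, 85]
  grip_force: 40

```text
clock: 0.9
tcp_pos: [0.4209, 0.3493, 0.3317]
orientation: [-1.531, -2.743, 0.0]
contact_force: [1.4, 0.8, 0.4]
grip_width: 0.0848
gripper_force: 0.0
```

```bash
cat >> h.py <<'E'
def go(p,yaw):
    """shift(mm) and turn in tool axes to TCP p with tool y at world angle yaw, pointing down"""
    from scipy.spatial.transform import Rotation as T
    o=r.get_obs(); R=T.from_rotvec(o["orientation"]).as_matrix()
    y=np.array([np.cos(yaw),np.sin(yaw),0]); z=np.array([0,0,-1.]); G=np.stack([np.cross(y,z),y,z],1)
    print("t",round(o["clock"],2),"tcp",o["tcp_pos"].round(4),"ty",R[:,1].round(3),"F",o["contact_force"].round(1),"w",round(o["grip_width"],4),
     "\n-> shift",(R.T@(np.array(p)-o["tcp_pos"])*1000).round(1),"turn",T.from_matrix(R.T@G).as_rotvec().round(3))
E
python3 -c "
from h import *
go([.463,-.008,.27],-.2)"
```

```text
t 0.9 tcp [0.4209 0.3493 0.3317] ty [ 0.851  0.525 -0.   ] F [1.4 0.8 0.4] w 0.0848 
-> shift [-326.2 -151.7   61.7] turn [-0.     0.     0.753]
```

Request:
step_arm:
  moves:
    - [-326, -152, 62, 0, 0, 0.753, 85]
    - [-326, -152, 62, 0, 0, 0.753, 85]
    - [-326, -152, 62, 0, 0, 0.753, 85]
    - [-326, -152, 62, 0, 0, 0.753, 85]
    - [-326, -152, 62, 0, 0, 0.753, 85]
    - [-326, -152, 62, 0, 0, 0.753, 85]
    - [-326, -152, 62, 0, 0, 0.753, 85]
    - [-326, -152, 62, 0, 0, 0.753, 85]

```text
clock: 1.7
tcp_pos: [0.4608, -0.0114, 0.2686]
orientation: [2.439, 1.98, -0.002]
contact_force: [0.0, 0.1, -0.7]
grip_width: 0.085
gripper_force: 0.0
```

```bash
python3 - <<'E'
from h import *
go([.462,-.0085,.191],-.2)
f=r.grab_frame("side"); cv2.imwrite("pics/s1.png",cv2.resize(f["image"][100:260,200:380,::-1],None,fx=3.5,fy=3.5,interpolation=cv2.INTER_CUBIC))
g=r.grab_frame("top"); P=cloud(f); w=P[140:260,200:400]
# knob from side: points near it
m=(abs(w[...,0]-.462)<.03)&(abs(w[...,1]+.008)<.03)&(w[...,2]>.185)&(w[...,2]<.24)
print(m.sum(),w[m].min(0),w[m].max(0),w[m].mean(0))
E
```

```text
t 1.7 tcp [ 0.4608 -0.0114  0.2686] ty [ 0.979 -0.206 -0.001] F [ 0.   0.1 -0.7] w 0.085 
-> shift [ 3.1  0.6 77.6] turn [-0.001  0.001 -0.007]
78 [ 0.4564476  -0.01497665  0.18609306] [0.47867853 0.00638036 0.2265751 ] [ 0.46730691 -0.00252712  0.21307952]
```

View pics/s1.png

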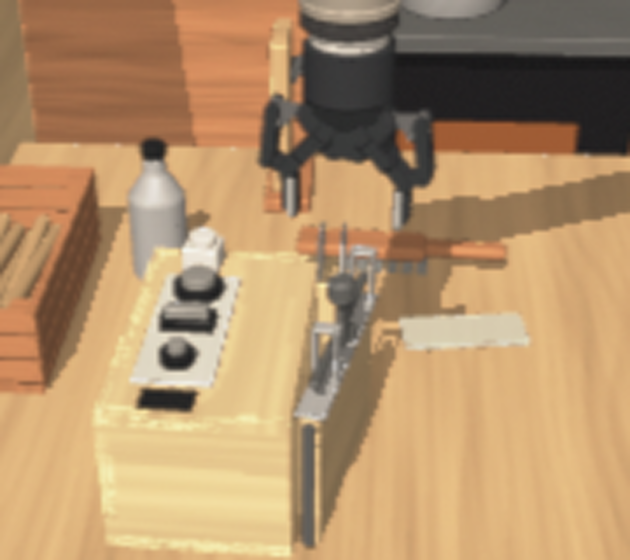

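The gripper straddles the knob in the side view (knob at about (342,290) in the crop, fingers at 290 and 400). Descend and close gently.

Request:
step_arm:
  moves:
    - [3, 1, 45, 0, 0, 0, 85]
    - [3, 1, 78, 0, 0, 0, 85]
    - [3, 1, 78, 0, 0, 0, 40]
    - [3, 1, 78, 0, 0, 0, 20]
    - [3, 1, 78, 0, 0, 0, 20]
    - [3, 1, 78, 0, 0, 0, 20]
    - [3, 1, 78, 0, 0, 0, 20]
    - [3, 1, 78, 0, 0, 0, 20]
  grip_force: 30

```text
clock: 2.6
tcp_pos: [0.4649, -0.0027, 0.193]
orientation: [2.431, 1.988, 0.006]
contact_force: [0.1, 0.1, 6.5]
grip_width: 0.0247
gripper_force: 29.2
```

```bash
python3 - <<'E'
from h import *
H=np.array([.483,.098])
# shut knob pose
for a in (.1,.06,.02,-.02):
    print(a); d=.034+a; go([*(H+.1075*np.array([-np.sin(d),-np.cos(d)])),.191],-d)
E
```

```text
0.1
t 2.6 tcp [ 0.4649 -0.0027  0.193 ] ty [ 0.98  -0.199  0.003] F [0.1 0.1 6.5] w 0.0247 
-> shift [-5.   4.8  2. ] turn [ 0.003 -0.002 -0.066]
0.06
t 2.6 tcp [ 0.4649 -0.0027  0.193 ] ty [ 0.98  -0.199  0.003] F [0.1 0.1 6.5] w 0.0247 
-> shift [-4.6  9.1  2.1] turn [ 0.003 -0.002 -0.106]
0.02
t 2.6 tcp [ 0.4649 -0.0027  0.193 ] ty [ 0.98  -0.199  0.003] F [0.1 0.1 6.5] w 0.0247 
-> shift [-4.  13.4  2.1] turn [ 0.003 -0.002 -0.146]
-0.02
t 2.6 tcp [ 0.4649 -0.0027  0.193 ] ty [ 0.98  -0.199  0.003] F [0.1 0.1 6.5] w 0.0247 
-> shift [-3.3 17.6  2.1] turn [ 0.003 -0.002 -0.186]
```

Request:
step_arm:
  moves:
    - [0, 4, 0, 0, 0, -0.04, 20]
    - [0, 8, 0, 0, 0, -0.08, 20]
    - [1, 12, 0, 0, 0, -0.12, 20]
    - [1, 15, 0, 0, 0, -0.15, 20]
    - [1, 17, 0, 0, 0, -0.16, 20]
    - [1, 17, 0, 0, 0, -0.16, 20]

```text
clock: 3.2
tcp_pos: [0.482, -0.0052, 0.1931]
orientation: [2.264, 2.176, 0.005]
contact_force: [-0.2, 0.9, 5.0]
grip_width: 0.0248
gripper_force: 29.2
```

```bash
python3 - <<'E'
from h import *
go([.478,-.010,.193],-.034)
def loops():
    f=r.grab_frame("top"); cv2.imwrite("pics/t2.png",cv2.resize(f["image"][150:255,245:380,::-1],None,fx=5,fy=5,interpolation=cv2.INTER_CUBIC))
    w=cloud(f)[140:260,245:385]
    for lo,hi,a,b in((.2,.215,-.12,-.08),(.2,.215,.02,.06)):
        m=(w[...,2]>lo)&(w[...,2]<hi)&(w[...,1]>a)&(w[...,1]<b)&(w[...,0]<.53); print(m.sum(),w[m].mean(0).round(4) if m.any() else "")
loops()
E
```

```text
t 3.2 tcp [ 0.482  -0.0052  0.1931] ty [ 0.999 -0.039  0.004] F [-0.2  0.9  5. ] w 0.0248 
-> shift [-4.9 -3.8  0. ] turn [ 0.004 -0.001 -0.005]
52 [ 0.477  -0.0998  0.2054]
0
```

View pics/t2.png

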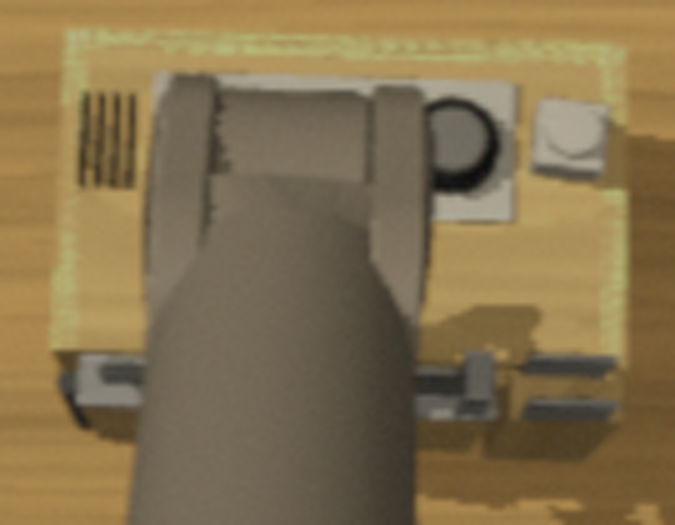

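Door looks shut, rod lined up with the keeper; push slightly on to feel the stop, then lift.

Request:
step_arm:
  moves:
    - [0, 2, 0, 0, 0, 0, 20]
    - [0, 2, 0, 0, 0, 0, 20]

```text
clock: 3.45
tcp_pos: [0.4825, -0.0053, 0.1929]
orientation: [-2.264, -2.176, -0.002]
contact_force: [-5.3, -0.2, 12.1]
grip_width: 0.0251
gripper_force: 29.8
```

Request:
step_arm:
  moves:
    - [0, -1, -5, 0, 0, 0, 20]
    - [0, -1, -10, 0, 0, 0, 20]
    - [0, -1, -14, 0, 0, 0, 20]
    - [0, -1, -14, 0, 0, 0, 20]

```text
clock: 3.85
tcp_pos: [0.4816, -0.0054, 0.206]
orientation: [2.265, 2.176, 0.002]
contact_force: [0.7, 0.8, -0.9]
grip_width: 0.0248
gripper_force: 29.8
```

Request:
step_arm:
  moves:
    - [-8, 0, 0, 0, 0, 0, 20]
    - [-16, 0, 0, 0, 0, 0, 20]
    - [-24, 0, 0, 0, 0, 0, 20]
    - [-32, 0, 0, 0, 0, 0, 20]
    - [-38, 0, 0, 0, 0, 0, 20]
    - [-42, 0, 0, 0, 0, 0, 20]
    - [-42, 0, 0, 0, 0, 0, 20]

```text
clock: 4.55
tcp_pos: [0.4794, -0.0472, 0.2052]
orientation: [-2.265, -2.176, -0.001]
contact_force: [0.8, 2.4, -2.0]
grip_width: 0.0247
gripper_force: 29.8
```

Request:
step_arm:
  moves:
    - [-3, 0, 0, 0, 0, 0, 20]
    - [-5, 0, 0, 0, 0, 0, 20]
    - [-5, 0, 0, 0, 0, 0, 20]

```text
clock: 4.85
tcp_pos: [0.4795, -0.0475, 0.205]
orientation: [-2.258, -2.178, -0.005]
contact_force: [-0.8, 15.9, -1.7]
grip_width: 0.0248
gripper_force: 29.8
```

```bash
python3 - <<'E'
from h import *
f=r.grab_frame("side"); cv2.imwrite("pics/s2.png",cv2.resize(f["image"][155:255,230:340,::-1],None,fx=5,fy=5,interpolation=cv2.INTER_CUBIC))
E
```

```text
(no output)
```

View pics/s2.png

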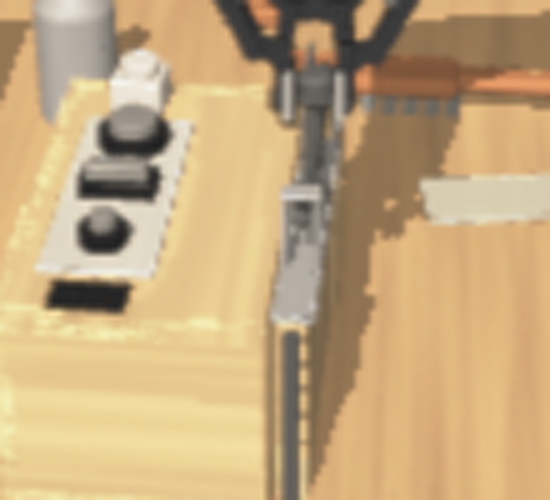

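Gripper holds the knob near the far loop; the bolt hit its end stop after 42 mm. Let it down and release.

Request:
step_arm:
  moves:
    - [4, 0, 0, 0, 0, 0, 20]
    - [4, 0, 6, 0, 0, 0, 20]
    - [4, 0, 11, 0, 0, 0, 20]
    - [4, 0, 14, 0, 0, 0, 20]
    - [4, 0, 14, 0, 0, 0, 20]

```text
clock: 5.4
tcp_pos: [0.4808, -0.0475, 0.1927]
orientation: [-2.264, -2.177, -0.004]
contact_force: [-4.0, 6.8, 17.3]
grip_width: 0.0245
gripper_force: 31.2
```

Request:
step_arm:
  moves:
    - [4, 0, 13, 0, 0, 0, 50]
    - [4, 0, 13, 0, 0, 0, 70]
    - [4, 0, 13, 0, 0, 0, 75]
    - [4, 0, -30, 0, 0, 0, 75]
    - [4, 0, -70, 0, 0, 0, 75]
    - [4, 0, -80, 0, 0, 0, 75]

```text
clock: 6.0
tcp_pos: [0.4818, -0.0457, 0.2752]
orientation: [2.264, 2.172, 0.008]
contact_force: [1.6, -0.2, -0.3]
grip_width: 0.0751
gripper_force: 0.0
```

```bash
python3 - <<'E'
from h import *
go([.5994,-.0934,.21],-.034)
f=r.grab_frame("side"); w=cloud(f)[100:300,200:380]
m=(abs(w[...,0]-.478)<.03)&(abs(w[...,1]+.055)<.035)&(w[...,2]>.207)&(w[...,2]<.245)
print(m.sum(),w[m].min(0),w[m].max(0),w[m].mean(0))
cv2.imwrite("pics/s3.png",cv2.resize(f["image"][140:255,230:340,::-1],None,fx=5,fy=5,interpolation=cv2.INTER_CUBIC))
P=cloud(f)
for nm,c in(("large",(.5994,-.0934)),("small",(.6029,.025))):
    u,v=proj(f,[*c,.172]).round().astype(int); print(nm,u,v,P[v,u])
    m=(np.hypot(P[...,0]-c[0],P[...,1]-c[1])<.025)&(P[...,2]>.169)&(P[...,2]<.18); print(m.sum(),P[m].mean(0).round(4))
E
```

```text
t 6.0 tcp [ 0.4818 -0.0457  0.2752] ty [ 0.999 -0.041  0.006] F [ 1.6 -0.2 -0.3] w 0.0751 
-> shift [-42.9 119.   65.9] turn [ 0.006 -0.001 -0.007]
56 [ 0.47082787 -0.06140974  0.20764003] [ 0.4933791  -0.03715308  0.22785185] [ 0.4824978  -0.04634274  0.21830572]
large 258 179 [ 0.59864676 -0.0837618   0.17591201]
50 [ 0.6061 -0.0882  0.1753]
small 253 198 [0.60336989 0.01489658 0.1646959 ]
23 [0.6111 0.0305 0.1745]
```

View pics/s3.png

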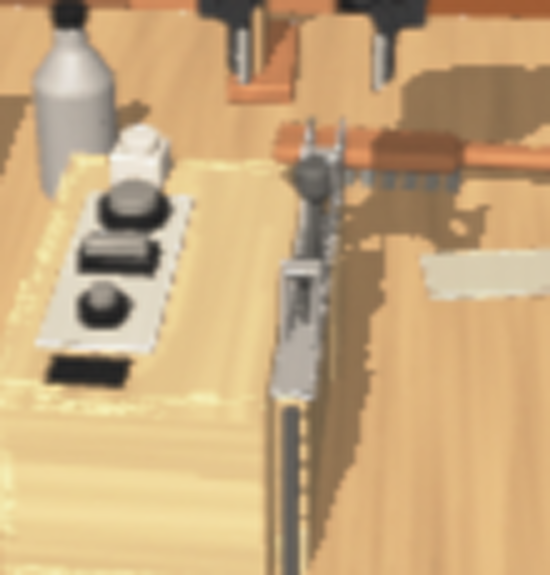

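```bash
python3 - <<'E'
from h import *
import pickle
f=pickle.load(open("top0.pkl","rb")); g=pickle.load(open("side0.pkl","rb"))
Pm=lambda f:(lambda K,R,t:K@np.c_[R,t])(*cam(f))
for nm,a,b in(("large",(335.1,176.1),(256.6,179.2)),("small",(287.9,175.1),(250.,199.))):
    X=cv2.triangulatePoints(Pm(f),Pm(g),np.array(a),np.array(b)).ravel(); print(nm,(X[:3]/X[3]).round(4),ray(f,*a,.172).round(4),ray(g,*b,.172).round(4))
go([.605,-.093,.2],-.034)
E
```

```text
large [ 0.6065 -0.094   0.1693] [ 0.6069 -0.0938  0.172 ] [ 0.6041 -0.0888  0.172 ]
small [0.6116 0.0252 0.1676] [0.6105 0.0252 0.172 ] [0.6102 0.032  0.172 ]
t 6.05 tcp [ 0.4817 -0.0453  0.2749] ty [ 0.999 -0.041  0.006] F [ 0.4 -1.2  1.2] w 0.0754 
-> shift [-42.7 124.7  75.6] turn [ 0.006 -0.001 -0.007]
```

Request:
step_arm:
  moves:
    - [-20, 50, 0, 0, 0, 0, 0]
    - [-43, 100, 0, 0, 0, 0, 0]
    - [-43, 126, 0, 0, 0, 0, 0]
    - [-43, 126, 35, 0, 0, 0, 0]
    - [-43, 126, 75, 0, 0, 0, 0]
    - [-43, 126, 85, 0, 0, 0, 0]
    - [-43, 126, 85, 0, 0, 0, 0]

```text
clock: 6.75
tcp_pos: [0.6021, -0.0927, 0.1841]
orientation: [-2.264, -2.174, 0.006]
contact_force: [-0.3, -0.9, 1.6]
grip_width: -0.0001
gripper_force: 0.0
```

```bash
python3 -c "
from h import *
go([.606,-.093,.172],-.034)"
```

```text
t 6.75 tcp [ 0.6021 -0.0927  0.1841] ty [ 0.999 -0.041 -0.005] F [-0.3 -0.9  1.6] w -0.0001 
-> shift [-0.2  4.  12.1] turn [-0.005  0.001 -0.007]
```

Request:
step_arm:
  moves:
    - [0, 3, 6, 0, 0, 0, 0]
    - [0, 3, 10, 0, 0, 0, 0]
    - [0, 3, 14, 0, 0, 0, 0]
    - [0, 3, 17, 0, 0, 0, 0]
    - [0, 3, 17, 0, 0, 0, 0]

```text
clock: 7.25
tcp_pos: [0.6081, -0.0927, 0.1704]
orientation: [2.264, 2.175, 0.003]
contact_force: [1.7, 0.4, 4.8]
grip_width: -0.0
gripper_force: 2.3
```

Request:
step_arm:
  moves:
    - [0, -2, 2, 0, 0, 0, 0]
    - [0, -2, 4, 0, 0, 0, 0]
    - [0, -2, 4, 0, 0, 0, 0]

```text
clock: 7.55
tcp_pos: [0.6081, -0.0927, 0.1698]
orientation: [2.262, 2.174, 0.01]
contact_force: [-2.9, 1.6, 24.8]
grip_width: 0.0001
gripper_force: 12.2
```

Stopped hard at 24.8 N after the spring range: large key is down. Release and go above the small key.

Request:
step_arm:
  moves:
    - [0, 0, -30, 0, 0, 0, 0]
    - [0, 0, -55, 0, 0, 0, 0]
    - [0, 0, -55, 0, 0, 0, 0]
    - [50, -1, -55, 0, 0, 0, 0]
    - [100, -2, -55, 0, 0, 0, 0]
    - [119, -2, -55, 0, 0, 0, 0]
    - [119, -2, -25, 0, 0, 0, 0]
    - [119, -2, -18, 0, 0, 0, 0]

```text
clock: 8.35
tcp_pos: [0.6054, 0.0278, 0.1802]
orientation: [-2.261, -2.177, 0.006]
contact_force: [-0.3, -0.8, -0.6]
grip_width: 0.0001
gripper_force: 0.0
```

```bash
python3 -c "
from h import *
go([.610,.026,.172],-.034)"
```

```text
t 8.35 tcp [0.6054 0.0278 0.1802] ty [ 0.999 -0.038 -0.005] F [-0.3 -0.8 -0.6] w 0.0001 
-> shift [-1.6  4.7  8.2] turn [-0.005  0.001 -0.004]
```

Request:
step_arm:
  moves:
    - [-1, 3, 2, 0, 0, 0, 0]
    - [-1, 3, 6, 0, 0, 0, 0]
    - [-1, 3, 10, 0, 0, 0, 0]
    - [-1, 3, 13, 0, 0, 0, 0]
    - [-1, 3, 13, 0, 0, 0, 0]

```text
clock: 8.85
tcp_pos: [0.6113, 0.0241, 0.1709]
orientation: [2.265, 2.174, 0.001]
contact_force: [1.0, -2.4, 4.6]
grip_width: -0.0001
gripper_force: 2.2
```

Request:
step_arm:
  moves:
    - [0, -1, 3, 0, 0, 0, 0]
    - [0, -1, 5, 0, 0, 0, 0]
    - [0, -1, 7, 0, 0, 0, 0]
    - [0, -1, 7, 0, 0, 0, 0]

```text
clock: 9.25
tcp_pos: [0.6116, 0.0241, 0.1694]
orientation: [2.266, 2.174, 0.008]
contact_force: [-13.1, -1.8, 41.7]
grip_width: -0.0
gripper_force: 21.0
```

Request:
step_arm:
  moves:
    - [0, 0, -30, 0, 0, 0, 0]
    - [0, 0, -80, 0, 0, 0, 0]
    - [0, 0, -120, 0, 0, 0, 0]
    - [50, 0, -120, 0, 0, 0, 0]
    - [100, 0, -120, 0, 0, 0, 0]
    - [150, 0, -120, 0, 0, 0, 0]
    - [150, 0, -120, 0, 0, 0, 0]

```text
clock: 9.95
tcp_pos: [0.614, 0.1864, 0.2821]
orientation: [-2.247, -2.188, -0.002]
contact_force: [0.2, 0.2, 0.2]
grip_width: 0.0001
gripper_force: 0.0
```

```bash
python3 - <<'E'
from h import *
f=r.grab_frame("top"); cv2.imwrite("pics/t4.png",cv2.resize(f["image"][150:255,225:380,::-1],None,fx=5,fy=5,interpolation=cv2.INTER_CUBIC))
w=cloud(f)[140:260,245:385]
m=(w[...,2]>.212)&(w[...,2]<.235)&(w[...,0]<.52)&(w[...,1]<0); print(m.sum(),w[m].mean(0),w[m].max(0))
E
```

```text
93 [ 0.47850926 -0.05280682  0.22276092] [ 0.49082578 -0.04145066  0.22862056]
```

View pics/t4.png

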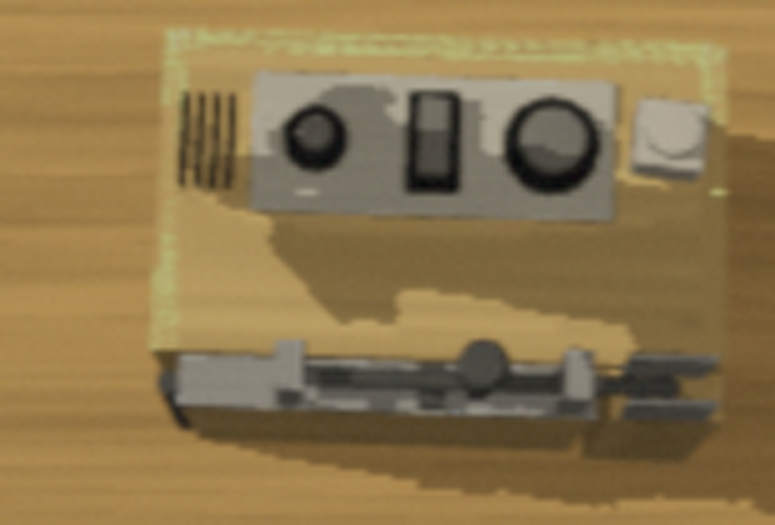

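Door shut, nose inside the keeper (about (650,385)), knob down, keys up, wax box unmoved.

```bash
python3 -c "
from bench import r
print(r.hand_in())"
```

```text
the job is handed in; nothing more can be done
None
```

I shut and bolted the door, pressed the large round key and then the small one fully down, and handed the job in at about 10 s. The last top picture showed the bolt home and down, the keys up and the wax box in place; I didn't re-measure the other bystanders, and the hand-in returned no verdict.

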